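Clear the clamp bed and hold its spring jaw open

ROBOT

A 7-joint arm with a two-finger parallel gripper is mounted at the origin on the work surface. World frame = base frame: x ahead of the robot, y to its left, z up, the work surface at z = 0. Lengths are in m, angles in rad, forces in N, time in s.
With the tool pointing down it reaches from about 0.425 to 0.925 m from the base axis. Payload 6.8 kg.
Tool frame: the origin (TCP) lies between the finger pads; the fingertips stand r.tips_ahead ahead of it and the grasp point (between the pads) lies 5 mm behind it (r.tips_ahead is the distance from the TCP to the fingertips, in m); z points along the fingers, y is the line along which they close (so a half turn about z gives the same grasp; the last joint's range is limited). The gripper opens to 85 mm and grips with 20 to 120 N. Pads are 22 mm wide; open, the fingers measure 114 mm over their backs; the gripper's body (76 mm by 85 mm) begins 54 mm behind the grasp point. The pads swing forward as they close: fully open they stand 13 mm farther back than shut.
Start: joints at [0.998, 0.477, 0.022, 1.555, -0.011, 1.109, -0.083], TCP at [0.303, -0.603, 0.245] pointing down, gripper open.
Joint ranges: [-2.96, 2.96], [-0.34, 2.1], [-1.41, 1.46], [0.24, 2.44], [-1.37, 4.51], [0.17, 1.92], [-2.96, 2.96]. Speed limits (rad/s): [2.39, 2.39, 3.14, 3.14, 3.14, 3.14, 3.14].

INTERFACE

Orientations are given as a rotation vector (axis times angle).
In Python, from bench import r gives the robot as it stands.
- The arm moves only by the tool move_arm, never from a script. Its argument "rows" is one flat list of numbers, 4 for each row, row after row: the shift along the tool's x, y, z in cm, then the turn about the tool's z in degrees. In form: [tx, ty, tz, twist, tx, ty, tz, twist, ...]. A call has 1 to 10 rows; each row is the pose to reach, as a shift and turn from the pose commanded when the call began, along the tool's axes at that moment; what a row does not reach only later rows make up. A row lasts 1/8 s, in which the tool goes at most 62.5 mm and 10.7 degrees, less where a joint would pass 70% of its speed; a pose out of reach is approached as far as the arm can. A call with a gripper value outside its range is refused whole. "fingers" is the opening, from 0 (shut) to 1 (fully open), set as the call begins (left out, the last holds). The fingers move at their own pace and stop on an object; "newtons" is the grip in N (left out, the last holds). Time passes only in rows, so rows that repeat a pose let the fingers close. It gives the time, the measured TCP pose, the force, the opening and the grip force at its end, in the units of the state.
- r.get_obs(): the state, without advancing time (a new reading comes with each control period).
- r.grab_frame(name): name is "scene" or "top"; returns the picture (420x560x3 uint8, blue, green, red); there is no depth.
- r.camera_params(name): a dict with "fx", "fy", "cx", "cy" (pixels), "k1" (the pictures are not rectified: a ray, as slopes to the right and down, at radius r is drawn at 1 + k1 r^2 times it, then the intrinsics apply), "world_from_camera" (4x4, takes a point from camera to world coordinates). Camera axes: x right, y down, z forward; pixel columns grow to the right and rows downward; lengths in m; the calibration is good to about 2 mm. A picture is of the moment at which its call begins. camera_params takes no time and is no camera call.
- r.hand_in(): hands the job in; it is judged then, once.
The state is a dict: "clock": time; "joints": joint angles; "qvel": joint speeds; "tau": joint torques, N m; "tcp_pos": TCP position; "orientation": TCP orientation; "contact_force": force on the tool from outside, world axes, zero at the start; "moment": the same for the moment, N m; "grip_width": finger opening in m; "gripper_force": force on a finger pad.
Only numpy, scipy, OpenCV 4.12 (cv2) and the standard library are available. Lean on these libraries where they do the work, as an engineer would, in place of code of your own. Each camera call takes 0.05 s, during which the arm holds its last target. There are 200 camera calls.

TASK

Take the wooden scraper block by its grip and wipe all four loose offcuts off the clamp bed into the steel tray beside it, without touching the offcuts with the fingers, then set the scraper down on the bench, clear of the station. Then press the thumb pad of the spring-loaded rocker down with the fingers until its arm lies level, so that the jaw stands open for the next printing block, and finish while still holding it level. Leave everything else on the bench where it is.

Things in the scene. Friction and masses are not known exactly. Their poses are not given: they have to be found in the camera images.
- station: Fixed clamping station, plain wood and steel. Origin at the centre of the bed's underside, on the bench, z up. Bed: flat wooden slab 220 mm (x) by 190 mm (y), its top 45 mm above the bench. A steel catch tray stands against its -y side; a steel pillar on its +y side carries the rocker.
- tray (a point): centre of the open steel catch tray, on its inner floor (5 mm above the bench); 140 mm from the bed's centre towards the station's -y. Outside 230 mm (station x) by 90 mm (y), touching the bed's side; walls 25 mm high, 5 mm thick. Axes as the station's.
- hinge (a point): middle of the rocker's hinge pin, 80 mm above the bench, at station x 0, y +125 mm; the pin runs along the station's x. Pillar 60 mm wide, 36 mm along y, top 100 mm high. The rocker is a steel arm along y, 30 mm wide, 14 mm thick; its short end has a rubber jaw resting on the bed's edge (covers station y above 70 mm, below 85 mm height), its long end a wooden thumb pad.
- press_pad (a point): centre of the top of the rocker's wooden thumb pad (44 mm in x, 50 mm along the arm), 100 mm out from the hinge pin along the arm, 9 mm above the arm's middle line. At rest it slopes up away from the bed, this point 123 mm above the bench; with the arm level it is 89 mm above the bench, at station y 225 mm. Push it straight down with the tips of the shut fingers.
- rocker (a joint): angle of the rocker, rad: 0 at rest (jaw on the bed, thumb pad high), grows as the thumb pad is pressed down; the arm is exactly level at 0.35; stop at 0.60. Spring-loaded: about 4 N down on the thumb pad to begin, 8 N when level, 11 N at the stop; it springs back when let go.
- scraper: loose wooden scraper block, 100 g, standing on the bench; origin at the centre of its underside. Blade block 24 mm (own x) by 120 mm (own y) by 30 mm high; on it a grip rib 20 mm (x) by 70 mm (y), from 30 to 70 mm height. Pinch the rib across its x from above; its flat 120 mm faces look along own +x and -x.
- chip0: loose light wooden offcut (chip), 28 x 18 x 14 mm (own x, y, z), 10 g, lying on the bed at the start; origin at its centre
- chip1: loose light wooden offcut (chip), 28 x 18 x 14 mm (own x, y, z), 10 g, lying on the bed at the start; origin at its centre
- chip2: loose light wooden offcut (chip), 28 x 18 x 14 mm (own x, y, z), 10 g, lying on the bed at the start; origin at its centre
- chip3: loose light wooden offcut (chip), 28 x 18 x 14 mm (own x, y, z), 10 g, lying on the bed at the start; origin at its centre
- block_a: bystander: loose wooden printing block, dark, 90 x 90 x 58 mm with its grip; origin at the centre of its underside
- block_b: bystander: loose wooden printing block, dark, 80 x 100 x 58 mm with its grip; origin at the centre of its underside
- block_c: bystander: loose wooden printing block, dark, 70 x 70 x 58 mm with its grip; origin at the centre of its underside
- jar: bystander: closed jar, 64 mm across, 80 mm tall; origin at the centre of its underside
- tin: bystander: closed plain tin, 60 mm across, 70 mm tall; origin at the centre of its underside
- mallet: bystander: hammer lying on the bench, 200 mm long; origin at its middle, on its underside
- cup: bystander: open white cup, 68 mm across, 80 mm tall; origin at the centre of its underside

How it is judged:
By the outcome, as a careful person would: the job done as asked, in the order asked, and still so for the second after the job is handed in, while the arm keeps its last pose, push and grip.
It also fails if it takes over 56 s, if anything falls off the work surface, if the arm or the gripper's body presses on something with over 40 N, if the wrist force passes 120 N, or if a joint passes its speed limit or range.

## Working session

There is one attempt and no reset: what is moved stays moved. The work goes in short steps, Python scripts to look and compute and a tool call to move; the robot and the scene stay as the last step left them, time stands still between calls to the robot, and variables do not carry over. Pictures are saved under pics/ and viewed, at most 10 in all, crops included, and the job is handed in when it is done.

Besides the shell and the picture viewer there is one more tool, called after "Call:" by a JSON object that holds its "op" and its "data", one argument or row to a line. move_arm: Moves the arm, as the interface text tells. Its arguments: {"type":"object","properties":{"rows":{"type":"array"},"fingers":{"type":"number"},"newtons":{"type":"number"}},"required":["rows"]}

```bash
ls; mkdir -p pics; python3 - <<'E'
from bench import r
import cv2
for n in("scene","top"):
    cv2.imwrite(f"pics/{n}0.png",r.grab_frame(n)); print(n,r.camera_params(n))
print(r.get_obs(), r.tips_ahead)
E
```

```text
pics
scene {'fx': 464.1827253712009, 'fy': 464.1827253712009, 'cx': 286.61946753849753, 'cy': 206.71970647151446, 'k1': -0.07345231378697376, 'world_from_camera': array([[ 0.62340413,  0.60151617, -0.49954539,  1.11337225],
       [ 0.78175617, -0.49174226,  0.38346687, -0.42656213],
       [-0.01498605, -0.62957752, -0.77679313,  1.0614418 ],
       [ 0.        ,  0.        ,  0.        ,  1.        ]])}
top {'fx': 513.5868627597748, 'fy': 513.5868627597748, 'cx': 290.88153923312535, 'cy': 208.87611941953244, 'k1': -0.11082107990503519, 'world_from_camera': array([[-0.03328065, -0.97757976,  0.20791875,  0.20819476],
       [-0.99944336,  0.03207049, -0.00918949,  0.05647071],
       [ 0.0023154 , -0.20810885, -0.97810293,  1.53028982],
       [ 0.        ,  0.        ,  0.        ,  1.        ]])}
{'clock': 0.1, 'joints': array([ 0.99788598,  0.4777055 ,  0.02233956,  1.55633688, -0.01148742,
        1.10927894, -0.08308196]), 'qvel': array([ 0.00097949, -0.00245656, -0.00016257, -0.00219672,  0.00234936,
        0.00165052,  0.00118235]), 'tau': array([ 3.86028332e-03, -5.97761965e+01,  1.61344159e+00, -2.81955117e+01,
        1.28157457e-02,  5.01521266e-03, -5.51749665e-06]), 'tcp_pos': array([ 0.30233959, -0.60294728,  0.24443748]), 'orientation': array([-3.05563196e+00, -7.23287722e-01,  7.68430558e-04]), 'contact_force': array([-0.20418727,  0.6309529 , -0.2966712 ]), 'moment': array([-0.01486197,  0.03185696,  0.00577403]), 'gripper_force': 0.0, 'grip_width': 0.08531728416185617} 0.014
```

View pics/scene0.png

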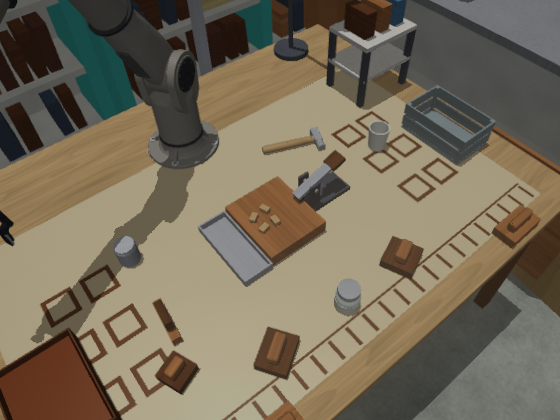

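View pics/top0.png

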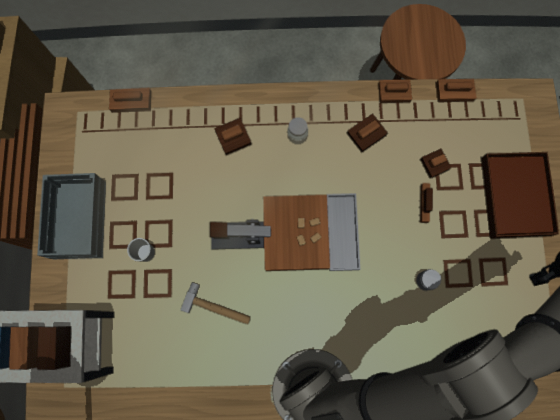

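The scene view shows the bed near (275,220), the tray at (235,247), the rocker pad at (333,160) and the scraper at (167,321). In the top view they are at bed (297,232), tray (343,232), pad (220,230), scraper (426,203), and chips around (308,230). Next I measure.

```bash
cat > h.py <<'E'
import numpy as np, cv2
from bench import r
P={n:r.camera_params(n) for n in("scene","top")}
def ray(n,uv):
    p=P[n]; K=np.array([[p['fx'],0,p['cx']],[0,p['fy'],p['cy']],[0,0,1.]])
    s=cv2.undistortPoints(np.array([[uv]],float),K,np.array([p['k1'],0,0,0.]))[0,0]
    T=p['world_from_camera']; return T[:3,3],T[:3,:3]@np.r_[s,1]
def onz(n,uv,z):
    o,d=ray(n,uv); return o+d*(z-o[2])/d[2]
def tri(us,ut):
    (o,d),(q,e)=ray("scene",us),ray("top",ut)
    s,t=np.linalg.lstsq(np.c_[d,-e],q-o,rcond=None)[0]
    a,b=o+s*d,q+t*e; return (a+b)/2,np.linalg.norm(a-b)
def proj(n,X):
    p=P[n];T=p['world_from_camera'];c=T[:3,:3].T@(np.array(X)-T[:3,3]);s=c[:2]/c[2]
    s=s*(1+p['k1']*(s@s));return s*p['fx']+[p['cx'],p['cy']]
E
python3 - <<'E'
import cv2,numpy as np
s=cv2.imread("pics/scene0.png");t=cv2.imread("pics/top0.png")
def c(i,x,y,w,h,k):return cv2.resize(i[y:y+h,x:x+w],None,fx=k,fy=k,interpolation=cv2.INTER_CUBIC)
a=c(s,190,145,170,145,4);cv2.imwrite("pics/c1.png",a)
b=c(t,200,180,170,100,4);d=c(t,405,175,40,50,5);e=c(s,140,285,55,70,5)
o=np.zeros((600,800,3),np.uint8);o[:400,:680]=b;o[:250,:0]=0
cv2.imwrite("pics/c2.png",o[:400,:680])
o=np.zeros((360,500,3),np.uint8);o[:250,:200]=d;o[:350,210:485]=e;cv2.imwrite("pics/c3.png",o)
E
```

```text
(no output)
```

View pics/c1.png

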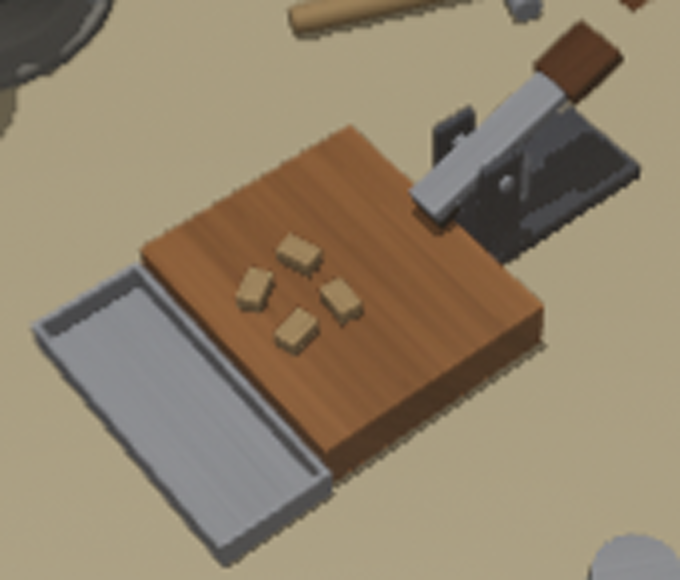

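View pics/c2.png

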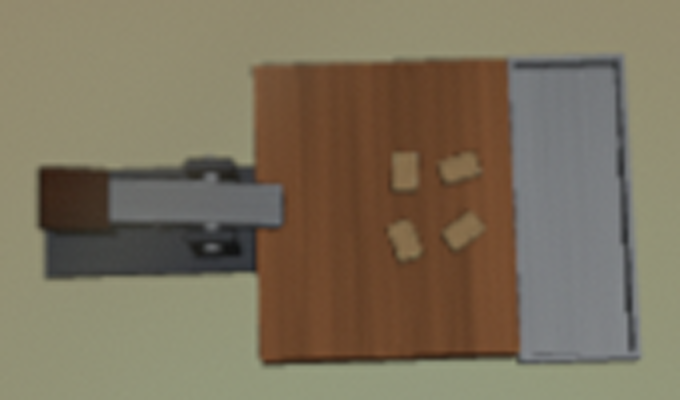

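View pics/c3.png

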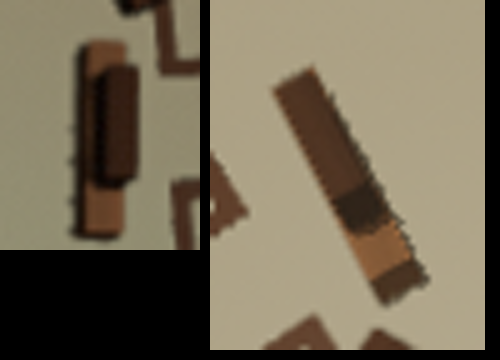

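c1 and c2 show the bed's four top corners: scene crop (142,250), (328,452), (543,305), (350,127), top crop (520,355), (509,60), (254,66), (262,358). They also show the chips and the pad. c3 shows the scraper: in the top crop the rib top spans (104–138, 65–187) and the blade is around (80–126, 40–238).

```bash
python3 - <<'E'
from h import *
np.set_printoptions(precision=4,suppress=True)
f=lambda x0,y0,k:(lambda X,Y:(x0+(X+.5)/k-.5,y0+(Y+.5)/k-.5))
S=f(190,145,4);T=f(200,180,4);TD=f(405,175,5);SE=f(140-42,285,5)
cs=[(142,250),(328,452),(543,305),(350,127)];ct=[(520,355),(509,60),(254,66),(262,358)]
C=[]
for a,b in zip(cs,ct):
    X,e=tri(S(*a),T(*b)); C.append(X); print("bed",X,e)
C=np.array(C);print("centre",C.mean(0),"x-axis",C[1]-C[0],C[2]-C[3],"y-axis",C[3]-C[0],C[2]-C[1])
# rocker: pad top corners
for n,a,b in[("pad lowx",(583,20),(40,229)),("pad hix",(622,58),(39,168)),("pad in lowx",(540,72),(108,229)),("pad in hix",(575,100),(108,170)),("jaw hix",(434,215),(282,185)),("jaw lowx",(412,192),(282,227))]:
    print(n,*tri(S(*a),T(*b)))
# tray outer corners
for n,a,b in[("tray",(36,327),(638,355)),("tray",(225,560),(623,57))]: print(n,*tri(S(*a),T(*b)))
# rib top corners; scene e crop offset 210 -> x0=140-42
for n,a,b in[("rib far lowx",(273,90),(104,187)),("rib far hix",(313,67),(138,185))]: print(n,*tri(SE(*a),TD(*b)))
rt=np.array([onz("top",TD(*q),.07) for q in[(106,65),(138,65),(138,186),(104,187)]]);print("rib top",rt,rt.mean(0))
print("blade top z=.03",[onz("top",TD(*q),.03) for q in[(86,40),(126,40),(82,237),(122,237)]])
t=cv2.imread("pics/top0.png")
for X in[(0.6,-.3,0.07)]: pass
for n,a,b in[("chip",(300,250),(463,231)),("chip",(300,248),(403,240)),("chip",(256,284),(463,229)),("chip",(342,296),(405,170)),("chip",(298,328),(459,166))]:
    print(n,*tri(S(*a),T(*b)))
o=r.get_obs();print(cv2.Rodrigues(o['orientation'])[0])
E
```

```text
bed [ 0.3462 -0.0614  0.0407] 0.0058278518997886535
bed [ 0.5657 -0.0633  0.0438] 0.0065705899316641095
bed [0.566  0.1248 0.0456] 0.0027736592289465682
bed [0.3495 0.1245 0.0444] 0.0037905079010574177
centre [0.4569 0.0312 0.0436] x-axis [ 0.2196 -0.0019  0.003 ] [0.2165 0.0004 0.0013] y-axis [0.0034 0.1859 0.0036] [0.0003 0.1881 0.0019]
pad lowx [0.4357 0.2725 0.128 ] 0.0043010046257532355
pad hix [0.4789 0.2727 0.1232] 0.0015978322662345147
pad in lowx [0.4385 0.2289 0.1049] 0.006321277297501096
pad in hix [0.4791 0.227  0.1103] 0.004124090547552724
jaw hix [0.4714 0.1056 0.069 ] 0.0029252674085672842
jaw lowx [0.4421 0.1077 0.0653] 0.00583297548925384
tray [ 0.3441 -0.1506  0.0231] 0.0035275183403872166
tray [ 0.5725 -0.1531  0.0123] 0.005955898902530155
rib far lowx [ 0.497  -0.3617  0.0545] 0.014370653271750635
rib far hix [ 0.5005 -0.3586  0.074 ] 0.023578250096074237
rib top [[ 0.5698 -0.3583  0.07  ]
 [ 0.5693 -0.3776  0.07  ]
 [ 0.4963 -0.3708  0.07  ]
 [ 0.4964 -0.3505  0.07  ]] [ 0.5329 -0.3643  0.07  ]
blade top z=.03 [array([ 0.5958, -0.3587,  0.03  ]), array([ 0.5951, -0.3835,  0.03  ]), array([ 0.4742, -0.3456,  0.03  ]), array([ 0.4734, -0.37  ,  0.03  ])]
chip [ 0.4399 -0.008   0.0854] 0.03734843248457864
chip [0.4297 0.0194 0.0599] 0.0027715566868966833
chip [ 0.4364 -0.0238  0.0608] 0.003765055327448337
chip [0.4812 0.0163 0.0597] 0.0032041858316796674
chip [ 0.4832 -0.023   0.0586] 0.003682292058180962
[[ 0.8939  0.4483 -0.0008]
 [ 0.4483 -0.8939  0.0014]
 [-0.0001 -0.0016 -1.    ]]
```

```bash
cat >> h.py <<'E'
def go(X,head):
    o=r.get_obs();R=cv2.Rodrigues(o['orientation'])[0];h=np.degrees(np.arctan2(R[1,0],R[0,0]))
    print("tool cm",np.round(100*R.T@(np.array(X)-o['tcp_pos']),2),"twist",round((h-head+180)%360-180,1),"tilt",np.round(R[:,2],4))
E
python3 - <<'E'
from h import *
np.set_printoptions(precision=4,suppress=True)
f=lambda x0,y0,k:(lambda X,Y:(x0+(X+.5)/k-.5,y0+(Y+.5)/k-.5))
TD=f(405,175,5);SE=f(98,285,5)
for a,b in[((273,90),(138,185)),((313,67),(104,187))]: print("rib top lowx",*tri(SE(*a),TD(*b)))
for n,a,b in[("blade hix -y",(372,280),(126,40)),("blade hix +y",(412,257),(86,40))]: print(n,*tri(SE(*a),TD(*b)))
go((.534,-.3645,.245),-6);print(r.get_obs()['tcp_pos'])
E
```

```text
rib top lowx [ 0.4987 -0.3706  0.0646] 0.004001421329843562
rib top lowx [ 0.4987 -0.3498  0.0633] 0.005512200692441961
blade hix -y [ 0.5956 -0.3805  0.0316] 0.0052738343569270875
blade hix +y [ 0.5966 -0.3582  0.0284] 0.0021697670123062515
tool cm [ 31.4  -10.93  -0.04] twist 32.6 tilt [-0.0008  0.0014 -1.    ]
[ 0.3023 -0.6029  0.2444]
```

Call:
{"op": "move_arm", "data": {
  "rows": [4,-1.4,0,4,8,-2.8,0,8,12,-4.2,0,12.5,16,-5.6,0,16.5,20,-7,0,21,24,-8.4,0,25,28,-9.8,0,29,31.4,-10.9,0,32.6,31.4,-10.9,0,32.6,31.4,-10.9,0,32.6],
  "fingers": 1
}}

```text
clock: 1.35
tcp_pos: [0.5336, -0.3658, 0.2449]
orientation: [3.137, -0.164, -0.002]
contact_force: [0.2, -0.4, -0.5]
grip_width: 0.0853
gripper_force: 0.0
```

```bash
python3 - <<'E'
from h import *
print(r.get_obs()['tcp_pos'],r.get_obs()['clock']);go((.5345,-.3645,.051),-6)
f=r.grab_frame("scene");s=f[240:390,90:250];cv2.imwrite("pics/s1.png",cv2.resize(s,None,fx=4,fy=4))
E
```

```text
[ 0.53364905 -0.36576753  0.2449133 ] 1.35
tool cm [ 0.09 -0.14 19.39] twist 0.0 tilt [-1.2e-03 -3.0e-04 -1.0e+00]
```

View pics/s1.png

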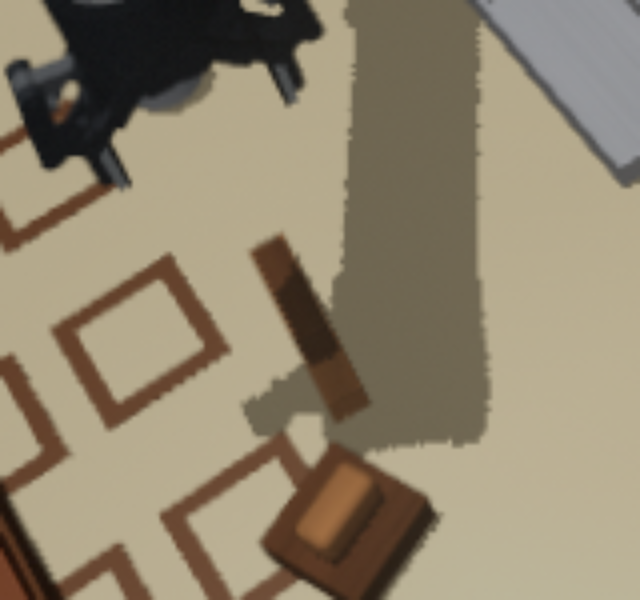

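The open gripper hovers with its fingers at about (115,170) and (285,80) in the crop, straddling the line above the scraper at (310,325). The way down is clear, so I descend and grip.

Call:
{"op": "move_arm", "data": {
  "rows": [0.1,-0.1,4,0,0.1,-0.1,8,0,0.1,-0.1,12,0,0.1,-0.1,15,0,0.1,-0.1,17,0,0.1,-0.1,18.5,0,0.1,-0.1,19.4,0,0.1,-0.1,19.4,0,0.1,-0.1,19.4,0]
}}

```text
clock: 2.52
tcp_pos: [0.5361, -0.3647, 0.0522]
orientation: [3.137, -0.164, 0.002]
contact_force: [-0.0, -0.6, 0.5]
grip_width: 0.0854
gripper_force: 0.0
```

Call:
{"op": "move_arm", "data": {
  "rows": [0,0,0,0,0,0,0,0,0,0,0,0,0,0,0,0,0,0,0,0,0,0,0,0,0,0,0,0,0,0,0,0],
  "fingers": 0,
  "newtons": 50
}}

```text
clock: 3.52
tcp_pos: [0.5355, -0.3643, 0.0513]
orientation: [-3.137, 0.164, -0.0]
contact_force: [0.3, 0.4, 0.4]
grip_width: 0.0192
gripper_force: 53.2
```

```bash
python3 - <<'E'
from h import *
o=r.get_obs();print(o['tcp_pos'],o['clock'],o['contact_force']);
x,y,z=o['tcp_pos'];go((x,y,z+.14),-6);go((.457,.068,z+.14),-.3);go((.457,.068,z+.047),-.3)
E
```

```text
[ 0.53552615 -0.36427746  0.05132145] 3.525 [0.29379565 0.40095693 0.4349066 ]
tool cm [  0.  -0. -14.] twist 0.0 tilt [ 0.  0. -1.]
tool cm [-12.3  -42.18 -14.  ] twist -5.7 tilt [ 0.  0. -1.]
tool cm [-12.3  -42.18  -4.7 ] twist -5.7 tilt [ 0.  0. -1.]
```

Gripped: opening 19.2 mm at 53 N. I lift, then carry it over the bed.

Call:
{"op": "move_arm", "data": {
  "rows": [0,0,-2,0,0,0,-6,0,0,0,-10,0,-1,-3,-13,-0.5,-2,-7,-14,-1.5,-3.2,-11,-14,-2,-4.4,-15,-14,-3,-5.5,-19,-14,-3.5,-6.7,-23,-14,-4,-7.9,-27,-14,-5]
}}

```text
clock: 4.78
tcp_pos: [0.4849, -0.0865, 0.1927]
orientation: [3.141, -0.026, 0.003]
contact_force: [0.7, 0.4, -1.7]
grip_width: 0.0192
gripper_force: 52.9
```

Call:
{"op": "move_arm", "data": {
  "rows": [-1.2,-4,0,-0.7,-2.2,-8,0,-0.7,-3.3,-11,0,-0.7,-4.1,-13.8,0,-0.7,-4.4,-15.2,0,-0.7,-4.4,-15.2,0,-0.7,-4.4,-15.2,0,-0.7]
}}

```text
clock: 5.65
tcp_pos: [0.444, 0.0639, 0.1915]
orientation: [3.141, -0.01, 0.001]
contact_force: [0.1, -0.7, -0.4]
grip_width: 0.0196
gripper_force: 52.9
```

```bash
python3 - <<'E'
from h import *
o=r.get_obs();print(o['tcp_pos'],o['clock'],o['contact_force'],o['grip_width']);
go((.457,.067,.0513+.047),-.3)
f=r.grab_frame("scene");s=f[110:270,200:360];cv2.imwrite("pics/s2.png",cv2.resize(s,None,fx=3.7,fy=3.7))
E
```

```text
[0.44397703 0.06391623 0.1914806 ] 5.65 [ 0.11741441 -0.74124428 -0.41457504] 0.019613854437601125
tool cm [ 1.3  -0.32  9.32] twist -0.1 tilt [ 3.e-04 -5.e-04 -1.e+00]
```

View pics/s2.png

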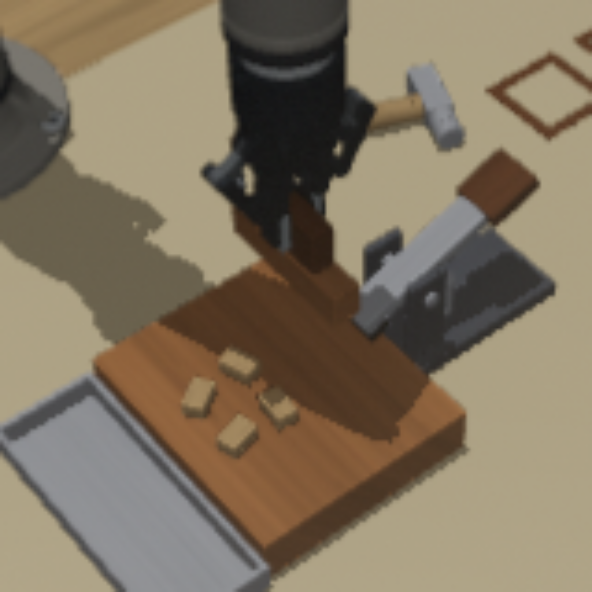

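The crop shows the scraper held level over the bed's rear part, with its blade from (235,215) to (350,300). The four chips at (200–280, 360–440) are undisturbed and the jaw is clear. I lower it to 2 mm above the bed.

Call:
{"op": "move_arm", "data": {
  "rows": [0.7,-0.2,2,0,1.3,-0.3,4,0,1.3,-0.3,6,0,1.3,-0.3,7.5,0,1.3,-0.3,8.6,0,1.3,-0.3,9.3,0,1.3,-0.3,9.3,0,1.3,-0.3,9.3,0]
}}

```text
clock: 6.7
tcp_pos: [0.457, 0.0682, 0.0987]
orientation: [-3.141, 0.007, -0.001]
contact_force: [-0.9, -0.4, -1.2]
grip_width: 0.019
gripper_force: 52.9
```

```bash
python3 - <<'E'
from h import *
o=r.get_obs();print(o['tcp_pos'],o['clock'],o['contact_force'],o['grip_width']);
go((.457,-.067,.0513+.047),-.3)
E
```

```text
[0.45699188 0.06819089 0.09872875] 6.7 [-0.94684637 -0.37767352 -1.22259281] 0.019029394141806148
tool cm [ 0.06 13.52  0.04] twist 0.0 tilt [ 9.e-04  2.e-04 -1.e+00]
```

Call:
{"op": "move_arm", "data": {
  "rows": [0,0.8,0,0,0,1.6,0,0,0,2.4,0,0,0,3.2,0,0,0,4,0,0,0,4.8,0,0,0,5.6,0,0,0,6.4,0,0,0,7.2,0,0,0,8,0,0]
}}

```text
clock: 7.95
tcp_pos: [0.4562, -0.0124, 0.0983]
orientation: [3.142, -0.007, 0.0]
contact_force: [0.1, -0.1, -0.7]
grip_width: 0.0195
gripper_force: 52.9
```

Call:
{"op": "move_arm", "data": {
  "rows": [0,0.8,0,0,0,1.6,0,0,0,2.4,0,0,0,3.2,0,0,0,4,0,0,0,4.8,0,0,0,5.5,0,0,0,6,0,0,0,6,0,0,0,6,0,0]
}}

```text
clock: 9.2
tcp_pos: [0.456, -0.0717, 0.0983]
orientation: [-3.141, 0.007, 0.0]
contact_force: [1.2, 0.0, -1.3]
grip_width: 0.0193
gripper_force: 52.9
```

```bash
python3 - <<'E'
from h import *
o=r.get_obs();print(o['tcp_pos'],o['clock'],o['contact_force'],o['grip_width']);
a=r.grab_frame("scene")[150:300,180:340];b=r.grab_frame("top")[180:290,200:370]
cv2.imwrite("pics/s3.png",cv2.resize(np.vstack([cv2.resize(a,(400,375)),cv2.resize(b,(400,225))[:, :]]),None,fx=1,fy=1))
E
```

```text
[ 0.45596707 -0.07170562  0.09829091] 9.2 [ 1.19418276  0.02316986 -1.29376603] 0.019329312013785006
```

View pics/s3.png

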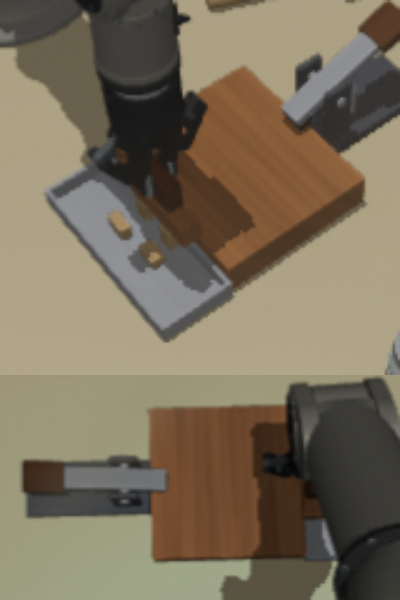

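Two chips lie in the tray at (120,222) and (150,252). The other two are at the blade's front, at (143,205) and (168,235), and may be leaning on the edge. I push 2 cm further, lift and look.

Call:
{"op": "move_arm", "data": {
  "rows": [0,0.5,0,0,0,1,0,0,0,1.5,0,0,0,2,0,0,0,2,0,0,0,2,-1.5,0,0,2,-4,0,0,2,-8,0,0,4,-10,0,0,8,-10,0]
}}

```text
clock: 10.55
tcp_pos: [0.4574, -0.1511, 0.2015]
orientation: [3.141, -0.001, 0.009]
contact_force: [-0.0, 0.1, -1.6]
grip_width: 0.0187
gripper_force: 52.9
```

Call:
{"op": "move_arm", "data": {
  "rows": [1,4,0,0.7,2,8,0,1.4,3,12,0,2,4,15,0,3,5,17,0,4,6,19,0,5,7,20,0,5,7,20,0,5,7,20,0,5]
}}

```text
clock: 11.68
tcp_pos: [0.5246, -0.3511, 0.1984]
orientation: [-3.138, 0.142, 0.001]
contact_force: [0.5, 0.3, -1.3]
grip_width: 0.0195
gripper_force: 52.9
```

```bash
python3 - <<'E'
from h import *
o=r.get_obs();print(o['tcp_pos'],o['clock'],o['contact_force'],o['grip_width']);
x,y,z=o['tcp_pos'];go((.5345,-.3645,.0523),-6)
a=r.grab_frame("scene");b=r.grab_frame("top")[180:280,200:370]
cv2.imwrite("pics/s4f.png",a)
cv2.imwrite("pics/s4.png",np.vstack([cv2.resize(a[150:350,130:350],(396,360)),cv2.resize(b,(396,233))]))
E
```

```text
[ 0.52455332 -0.35110034  0.19838188] 11.675 [ 0.54000018  0.3069488  -1.28456773] 0.01954793532796454
tool cm [ 1.12  1.26 14.61] twist 0.8 tilt [-3.e-04  8.e-04 -1.e+00]
```

View pics/s4.png

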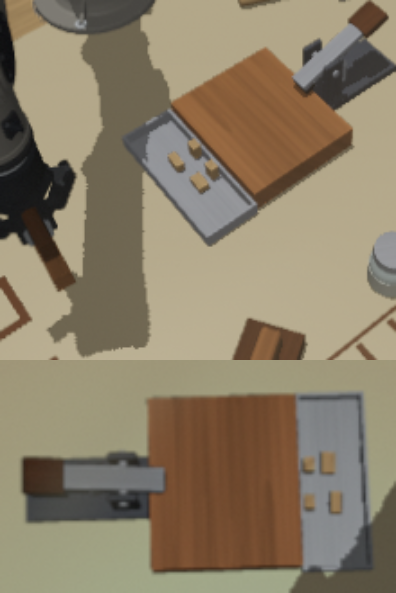

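All four chips are in the tray: scene crop (177,160), (194,147), (211,167), (200,183), top crop (309,464), (328,462), (309,502), (336,502). The bed is empty. Next I set the scraper back down at its old place.

Call:
{"op": "move_arm", "data": {
  "rows": [0.5,0.6,3,0.4,1,1.2,6,0.8,1.1,1.3,9,0.8,1.1,1.3,11.5,0.8,1.1,1.3,13,0.8,1.1,1.3,14,0.8,1.1,1.3,14.4,0.8,1.1,1.3,14.7,0.8,1.1,1.3,14.7,0.8,1.1,1.3,14.7,0.8]
}}

```text
clock: 13.02
tcp_pos: [0.5347, -0.3664, 0.0518]
orientation: [3.137, -0.166, 0.001]
contact_force: [0.3, 1.0, -1.2]
grip_width: 0.0189
gripper_force: 52.9
```

```bash
python3 - <<'E'
from h import *
o=r.get_obs();print(o['tcp_pos'],o['clock'],o['contact_force'],o['grip_width'])
S=lambda X,Y:(130+X/1.8,150+Y/1.8);T=lambda X,Y:(200+X*170/396,180+(Y-360)*100/233)
for a,b in[((194,147),(309,502)),((211,167),(309,464)),((200,183),(328,462)),((177,160),(336,502))]:print(*tri(S(*a),T(*b)))
E
```

```text
[ 0.53466036 -0.36637159  0.05181595] 13.025 [ 0.25917449  1.03998647 -1.21222123] 0.01892023367521128
[ 0.42846096 -0.07615223  0.02316403] 0.004703883762682326
[ 0.47705417 -0.07838652  0.02586632] 0.004605964382921548
[ 0.4815468  -0.10393246  0.01186458] 0.005548154104966185
[ 0.42851263 -0.10994355  0.01855604] 0.007265552407422721
```

Call:
{"op": "move_arm", "data": {
  "rows": [0,0,0.05,0,0,0,0.05,0]
}}

```text
clock: 13.28
tcp_pos: [0.5347, -0.3664, 0.0513]
orientation: [3.137, -0.166, 0.001]
contact_force: [-1.1, 0.6, 2.6]
grip_width: 0.0194
gripper_force: 53.4
```

Call:
{"op": "move_arm", "data": {
  "rows": [0,0,0,0,0,0,0,0,0,0,0,0,0,0,0,0,0,0,0,0,0,0,0,0,0,0,0,0,0,0,0,0],
  "fingers": 1
}}

```text
clock: 14.28
tcp_pos: [0.5344, -0.3662, 0.0508]
orientation: [3.137, -0.166, 0.0]
contact_force: [0.5, 0.1, 0.1]
grip_width: 0.0853
gripper_force: 0.0
```

Call:
{"op": "move_arm", "data": {
  "rows": [0,0,-2,0,0,0,-5,0,0,0,-9,0,0,0,-14,0,0,0,-18,0,0,0,-20,0,0,0,-20,0]
}}

```text
clock: 15.15
tcp_pos: [0.5353, -0.3668, 0.2541]
orientation: [3.135, -0.166, 0.008]
contact_force: [-0.6, 1.0, -1.4]
grip_width: 0.0856
gripper_force: 0.0
```

```bash
python3 - <<'E'
from h import *
o=r.get_obs();print(o['tcp_pos'],o['clock'],o['grip_width'])
go((.457,.256,.252),-6)
a=r.grab_frame("scene")
cv2.imwrite("pics/s5.png",a)
E
```

```text
[ 0.53534136 -0.36684398  0.25411402] 15.15 0.08558428646470645
tool cm [-1.439e+01 -6.110e+01  1.000e-02] twist -0.1 tilt [ 0.0047 -0.0026 -1.    ]
```

View pics/s5.png

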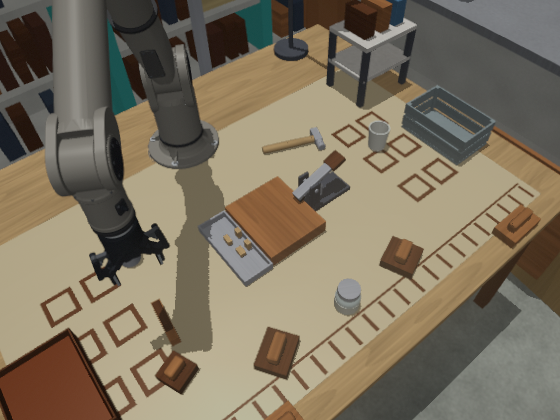

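The scraper stands at (165,321) on the bench, well clear of the station. The chips are in the tray at about (238,241), and everything else is unmoved. Now I shut the fingers and go above the thumb pad.

Call:
{"op": "move_arm", "data": {
  "rows": [-0.6,-2.5,0,-1,-1.6,-7,0,-1,-2.8,-12,0,-2,-4,-17,0,-2,-5.2,-22,0,-3,-6.4,-27,0,-3,-7.5,-32,0,-4,-8.7,-37,0,-4,-9.9,-42,0,-5,-11.1,-47,0,-6],
  "fingers": 0
}}

```text
clock: 16.45
tcp_pos: [0.4725, 0.1142, 0.2498]
orientation: [3.141, -0.001, -0.003]
contact_force: [0.8, -0.0, 0.2]
grip_width: 0.0001
gripper_force: 0.0
```

Call:
{"op": "move_arm", "data": {
  "rows": [-0.6,-4,0,0,-1.2,-8,0,0,-1.6,-11,0,0,-1.9,-13,0,0,-2,-14,0,0,-2,-14,0,0,-2,-14,0,0]
}}

```text
clock: 17.32
tcp_pos: [0.4541, 0.2517, 0.2504]
orientation: [3.141, -0.004, -0.001]
contact_force: [-0.1, 0.1, 0.6]
grip_width: 0.0002
gripper_force: 0.0
```

```bash
python3 - <<'E'
from h import *
o=r.get_obs();print(o['tcp_pos'],o['clock'],o['grip_width'],o['contact_force'],o['joints'])
go((.457,.256,.145),-.3)
E
```

```text
[0.45407674 0.25169849 0.2504483 ] 17.325 0.00019931753788160166 [-0.07593549  0.1336265   0.61895189] [-0.32050127  0.23969347 -0.35686489  1.89863823  0.09787406  1.02091489
 -2.2927915 ]
tool cm [ 0.3  -0.44 10.54] twist 0.1 tilt [-5.e-04 -9.e-04 -1.e+00]
```

Call:
{"op": "move_arm", "data": {
  "rows": [0.3,-0.4,3,0,0.3,-0.4,6,0,0.3,-0.4,8.5,0,0.3,-0.4,10,0,0.3,-0.4,10.2,0,0.3,-0.4,10.2,0]
}}

```text
clock: 18.08
tcp_pos: [0.4574, 0.257, 0.1495]
orientation: [-3.141, 0.002, -0.002]
contact_force: [-0.3, 0.2, 0.2]
grip_width: 0.0003
gripper_force: 0.0
```

Call:
{"op": "move_arm", "data": {
  "rows": [0,0,0.4,0,0,0,0.8,0,0,0,1,0,0,0,1,0,0,0,1,0]
}}

```text
clock: 18.7
tcp_pos: [0.4573, 0.2573, 0.1392]
orientation: [-3.141, 0.002, -0.001]
contact_force: [0.3, 0.5, 3.7]
grip_width: -0.0005
gripper_force: 1.7
```

Call:
{"op": "move_arm", "data": {
  "rows": [0,0,0.5,0,0,0,1,0,0,0,1.5,0,0,0,2,0,0,0,2,0,0,0,2,0]
}}

```text
clock: 19.45
tcp_pos: [0.457, 0.2573, 0.1189]
orientation: [-3.141, 0.002, -0.0]
contact_force: [-1.2, 1.8, 6.2]
grip_width: 0.0001
gripper_force: 2.8
```

```bash
python3 - <<'E'
from h import *
F=[]
o=r.get_obs();print(o['tcp_pos'],o['clock'],o['grip_width'],o['contact_force'])
go((.457,.256,.103),-.3)
E
```

```text
[0.45700145 0.25734725 0.11885716] 19.45 0.00012049982845128709 [-1.17780531  1.7717259   6.23448854]
tool cm [-0.    0.14  1.59] twist 0.2 tilt [ 3.e-04  5.e-04 -1.e+00]
```

Call:
{"op": "move_arm", "data": {
  "rows": [0,0.1,0.4,0,0,0.1,0.8,0,0,0.1,1.2,0,0,0.1,1.6,0,0,0.1,1.6,0,0,0.1,1.6,0,0,0.1,1.6,0,0,0.1,1.6,0]
}}

```text
clock: 20.45
tcp_pos: [0.4572, 0.2579, 0.1034]
orientation: [-3.139, 0.0, -0.002]
contact_force: [-1.2, 4.9, 8.0]
grip_width: -0.0
gripper_force: 3.8
```

```bash
python3 - <<'E'
from h import *
np.set_printoptions(precision=4,suppress=True)
L=[]
import time
for i in range(4):
    a=r.grab_frame("scene");b=r.grab_frame("top");o=r.get_obs();L.append(np.r_[o['tcp_pos'],o['contact_force']])
print(np.array(L),o['clock'])
cv2.imwrite("pics/s6.png",a);cv2.imwrite("pics/t6.png",b)
# jaw end upper edge, light steel against brown bed: where is it, against predicted for level / rest
hy,hz,x=.156,.080,.457
for nm,th in[("rest",-.35),("level",0),("over",.1)]:
    # arm tip at 51 mm inboard, upper face 7 mm
    y=hy-.051*np.cos(th)+.007*np.sin(th);z=hz+.051*np.sin(th)+.007*np.cos(th)
    print(nm,[ (proj(c,(x+.015,y,z)),proj(c,(x-.015,y,z))) for c in("scene","top")])
d=cv2.absdiff(a,cv2.imread("pics/scene0.png")).max(2)
g=cv2.cvtColor(a,cv2.COLOR_BGR2HSV); m=((g[...,1]<60)&(g[...,2]>110)).astype(np.uint8)
sub=m[170:215,285:335]; print("\n".join("".join(".#"[v] for v in q) for q in sub))
E
```

```text
[[ 0.4572  0.2579  0.1034 -0.1381  4.4534  7.5372]
 [ 0.4572  0.2579  0.1034 -1.7255  5.0556  8.2909]
 [ 0.4572  0.2579  0.1035 -0.8756  4.3691  7.0338]
 [ 0.4572  0.2579  0.1034 -0.4978  5.732   8.4307]] 20.85
rest [(array([297.7741, 198.563 ]), array([291.0217, 192.2643])), (array([269.6479, 225.4103]), array([269.9091, 235.6674]))]
level [(array([297.6041, 194.5107]), array([290.7799, 188.1905])), (array([269.6506, 224.2948]), array([269.9147, 234.6708]))]
over [(array([297.8778, 193.15  ]), array([291.0318, 186.8284])), (array([269.2479, 223.988 ]), array([269.5111, 234.3981]))]
....................................#.............
......................#...........#...............
.......................#........##................
...............................#..................
.............................##...................
............................#.....................
..........................#.......................
........................##........................
..................................................
..................................................

[... 1084 characters left out ...]
.....................................
..................................................
..................................................
..................................................
..................................................
..................................................
..................................................
..................................................
..................................................
..................................................
..................................................
..................................................
..................................................
..................................................
```

The jaw-end corners in the image, (298,194) and (292,188.5), match the level prediction of (297.6,194.5) and (290.8,188.2). The 8 N on the pad and the tip height of 89.4 mm agree too, so I hand in.

```bash
python3 -c "
from bench import r
print(r.hand_in())"
```

```text
the job is handed in; nothing more can be done
None
```

I wiped all four offcuts into the tray, set the scraper back on the bench clear of the station, and handed the job in at 20.9 s with the shut fingers holding the rocker level.

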